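# Refit the sandwich toaster's washed plate

## Task

Put the washed sandwich plate back into the open sandwich toaster: hook its two rear tabs under the steel lip at the back of the bay while its front is still raised, then swing it down and press the front home until the sprung catch snaps over its front tongue and the plate lies flush, without forcing it. Let go of it, and do not disturb the mug, the honey jar or the tuna tin.

Things in the scene. Friction and masses are not known exactly. Their poses are not given: they have to be found in the camera images.
- plate_ridge (a point): Loose lower plate of the toaster: grey cast metal, 150x150 mm, 20 high, 0.28 kg, lying on the square red trivet (5 mm thick). Two open pans (floor 4 thick, rim 8 wide) parted by a ridge along x: 12 wide, 140 long, top 24 above the underside, 61 free on either side; grip it there. Point: on the ridge, at the plate's centre, 14 mm above its underside; x to the rear (two tabs), z up out of the pans
- plate_rim (a point): Centre of the plate at its rim's height, 20 mm above its underside; axes as plate_ridge. At the front (-x) edge one steel tongue sticks out 6 mm: 44 mm wide, in the middle, 4 to 10 mm above the underside. At the rear (+x) edge two steel tabs stick out 10 mm: 26 mm wide, same height
- tab_left (a point): End of the plate's rear tab on its +y side: 85 mm to the rear of the plate's centre, 47 mm to +y, 7 mm above the underside
- tab_right (a point): End of the plate's rear tab on its -y side: 85 mm to the rear of the plate's centre, 47 mm to -y, 7 mm above the underside
- toaster: Black sandwich toaster, fixed to the counter: base 208x204 mm, deck 62 mm high; its lid (204 wide, top about 285 high) stands open at the rear, nowhere nearer than 90 mm behind the bay's centre. Origin on the counter under the bay's centre; -x is the front with the catch, +x the rear with the hinge. Toaster and trivet may swap places, left and right
- bay (a point): Centre of the toaster's open bay, at deck height (62 mm above the counter); axes as the toaster. The bay is 153 mm long (x) and wide (y): the plate has 1.5 mm play on each side. Ledges along the two sides, 20 mm below the deck, carry the plate: seated, plate_rim is at this point, axes alike
- ledges: The two dark metal ledges, 14 mm wide, along the bay's left and right sides, fixed in the toaster, their tops 20 mm below its deck; the plate rests on them. A firm push of up to some 30 N seats it; they are not made to be leaned on. Origin as the toaster
- lip_edge (a point): Lower front edge of the rigid steel lip along the bay's rear, at its middle: 76.5 mm behind the bay's centre, 7.5 mm below deck. Under it two slots, 34 wide, 47 either side of the middle, 13 deep to the rear, 12.5 high (down to the ledges' level). The plate cannot go in flat: the tabs go under the lip with the plate's front raised by 12 to 20 degrees
- catch (a joint): Sprung catch in the middle of the front wall (steel nose 40 wide, red pad): 0 home, up to 0.009 m pushed out to the front. Nose tip 77 mm before the bay's centre, underside 11 mm above the ledges, top sloped, to 4 mm above deck. The tongue coming down pushes it back 3 to 5 mm, taking 9 to 22 N (it varies) near the plate's front edge (its weight will not); then it springs home over the tongue
- mug: Green and white mug, 86 mm wide, 99 high, at the left; bystander; origin at its underside
- honey: Honey jar with a grey lid, 71 mm wide, 110 high, behind the work in the middle; bystander; origin at its underside
- tuna_tin: Low round tin, 86 mm wide, 40 high, at the left front; bystander; origin at its underside

How it is judged (in metres and radians):
On the way, in this order (a step that is already met when the one before it is completed fails the run):
1. both rear tabs are under the lip while the plate's front is still raised (x of each of tab_left, tab_right in the frame of bay above 0.079 m and z of each of tab_left, tab_right in the frame of bay below -0.0075 m and angle between plate_rim's own z axis and vertical above 0.06 rad), for 0.1 s.
2. the plate lies flush in the bay with the catch home over its tongue (x of plate_rim in the frame of bay between -0.004 and 0.004 m and y of plate_rim in the frame of bay between -0.004 and 0.004 m and z of plate_rim in the frame of bay between -0.0025 and 0.0025 m and angle between the z axis of plate_rim and the z axis of bay, either way round below 0.03 rad and angle between the x axis of plate_rim and the x axis of bay, either way round below 0.05 rad and value of joint catch below 0.002 m), for 0.2 s.
At the end, for the whole second after the job is handed in: The plate lies at rest in the toaster's bay, its rim level with the deck (within 2.5 mm, 0.03 rad), centred within 4 mm and turned within 0.05 rad, with its rear tabs under the lip and the catch sprung home (under 2 mm) over its tongue (all of step 2 and linear speed of plate below 0.02 m/s); the robot touches nothing.
It fails at once if the mug is pushed more than 30 mm away (distance of mug from where it was at the start of the episode above 0.03 m).
It fails at once if the honey jar is pushed more than 30 mm away (distance of honey from where it was at the start of the episode above 0.03 m).
It fails at once if the tuna tin is pushed more than 30 mm away (distance of tuna_tin from where it was at the start of the episode above 0.03 m).
It fails at once if the plate is forced down on its ledges with more than 50 N (contact force between plate and ledges above 50 N).
It also fails if it takes over 51 s, if anything falls off the work surface, if the arm or the gripper's body presses on something with over 40 N, if the wrist force passes 120 N, or if a joint passes its speed limit or range.

## Robot

A 7-joint arm with a two-finger parallel gripper is mounted at the origin on a cart in front of the work surface, level with it; the furniture and walls round the work are solid. World frame = base frame: x ahead of the robot, y to its left, z up, the work surface at z = 0. Lengths are in mm, angles in rad, forces in N, time in s.
With the tool pointing down it reaches from about 400 to 850 mm from the base axis. Payload 4.4 kg.
Tool frame: the origin (TCP) lies at the very end of the fingers, on their centre line; the grasp point (between the pads) lies 19 mm behind it; z points along the fingers, y is the line along which they close (so a half turn about z gives the same grasp; the last joint's range is limited). The gripper opens to 94 mm and grips with 3 to 60 N. Pads are 16 mm wide; open, the fingers measure 119 mm over their backs; the gripper's body (75 mm by 177 mm) begins 78 mm behind the grasp point.
Start: joints at [1.24, 0.628, 0.038, 1.517, -0.027, 0.996, -0.02], TCP at [170.144, -627.351, 205.478] pointing down, gripper open.
Joint ranges: [-3.06, 3.06], [-0.37, 2.12], [-1.25, 1.32], [0.18, 2.47], [-1.1, 4.24], [0.23, 1.98], [-2.94, 2.94]. Speed limits (rad/s): [2.57, 2.57, 3.14, 3.14, 3.14, 3.14, 3.14].

## Interface

Orientations are given as a unit quaternion [x, y, z, w].
In Python, from rig import env gives the robot as it stands.
- The arm moves only by the shell command python3 -m pendant 'ROWS' [FORCE]. ROWS is JSON, one flat list of numbers, 7 for each row, row after row: the shift along the tool's x, y, z each as a share of 25 mm, from -1 to 1, then the turn, a rotation vector about the tool's x, y, z each as a share of 5 degrees, from -1 to 1, then the opening, from 0 (shut) to 1 (fully open). A call has 1 to 8 rows; each row shifts and turns the commanded pose from where the row before left it, along the tool's axes as they then stand; what a row does not reach is not made up. A row lasts 1/10 s, in which the tool goes at most 50 mm and 8.59 degrees, less where a joint would pass 70% of its speed; a pose out of reach is approached as far as the arm can. A call with a number of a shift or a turn outside -1 to 1 is refused whole. A call with a gripper value outside its range is refused whole. The fingers move at their own pace and stop on an object; FORCE is the grip in N (left out, the last holds). Time passes only in rows, so rows that do not move let the fingers close. It gives the time, the measured TCP pose, the force, the opening and the grip force at its end, in the units of the state.
- env.state(): the state, without advancing time (a new reading comes with each control period).
- env.read_camera(name): name is "side" or "top"; returns a dict with "frame" (384x512x3 uint8, red, green, blue), "range_z" (384x512 float32, mm along the optical axis (not along the pixel's ray), 0 where there is no reading), "fx", "fy", "cx", "cy" (pixels), "D" ([k1, k2, p1, p2, k3] as OpenCV has them; the pictures are not rectified), "extrinsics" (4x4, takes a point from world to camera coordinates). Camera axes: x right, y down, z forward; pixel columns grow to the right and rows downward; lengths in mm; the calibration is good to about 2 mm. A picture is of the moment at which its call begins.
- env.sign_off(): hands the job in; it is judged then, once.
Trained networks look in a picture, given as the dict that the camera call returned (one of the last four; its "shot" number tells which), for a name from the list of things; names that differ only in an ending like _2 or _b are one class to them, and where a whole thing is asked for, a point or a joint stands for the part that bears it (a point fixed in the world has none). Each returns a list of dicts, best first, with "conf" (0 to 1); they miss things now and then, are a little off and sometimes report something else, mostly with a low value. They report only what shows in the picture. A call takes as long as a camera call.
- env.trace(picture, query): "region" (384x512 bool, what is visible of it) and "location" ([column, row] in pixels, amid what is visible of it).
- env.tip_of(picture, query): "location" ([column, row] in pixels: a listed point, or the origin of a listed thing).
The state is a dict: "clock": time; "q": joint angles; "qd": joint speeds; "tau": joint torques, N m; "position": TCP position; "orientation": TCP orientation; "wrist_force": force on the tool from outside, world axes, zero at the start; "ft_torque": the same for the moment, N m; "gripper_width": opening from 0.0 (shut) to 1.0 (fully open); "grip_force": force on a finger pad.
Only numpy, scipy, OpenCV 4.12 (cv2) and the standard library are available. Lean on these libraries where they do the work, as an engineer would, in place of code of your own. Each camera call takes 0.05 s, during which the arm holds its last target. There are 200 camera calls.

## Working session

There is one attempt and no reset: what is moved stays moved. The work goes in short steps, Python scripts to look and compute and a shell command to move; the robot and the scene stay as the last step left them, time stands still between calls to the robot, and variables do not carry over. Pictures are saved under pics/ and viewed, at most 10 in all, crops included, and the job is handed in when it is done.

```bash
mkdir -p pics; ls; cat > h.py <<'E'
import numpy as np, cv2
from rig import env
from scipy.spatial.transform import Rotation as R
def cam(n): return env.read_camera(n)
def K(p): return np.array([[p['fx'],0,p['cx']],[0,p['fy'],p['cy']],[0,0,1.]])
def ray(p,uv):
    n=cv2.undistortPoints(np.array(uv,float).reshape(-1,1,2),K(p),np.array(p['D'],float)).reshape(-1,2)
    d=np.c_[n,np.ones(len(n))]; E=np.array(p['extrinsics']); 
    return d@E[:3,:3], -E[:3,:3].T@E[:3,3]
def atz(p,uv,z):
    d,o=ray(p,uv); return o+d*((z-o[2])/d[:,2:3])
def cloud(p):
    h,w=p['range_z'].shape; v,u=np.mgrid[:h,:w]
    d,o=ray(p,np.c_[u.ravel(),v.ravel()]); return (o+d*p['range_z'].reshape(-1,1)).reshape(h,w,3)
def proj(p,X):
    E=np.array(p['extrinsics']); return cv2.projectPoints(np.array(X,float).reshape(-1,1,3),cv2.Rodrigues(E[:3,:3])[0],E[:3,3],K(p),np.array(p['D'],float))[0].reshape(-1,2)
E
python3 - <<'E'
from h import *
ims=[]
for n in ['side','top']:
    p=cam(n); cv2.imwrite(f'pics/{n}0.png',p['frame'][:,:,::-1]); C=cloud(p)
    print(n,ray(p,[[256,192]]))
    for q in ['plate_ridge','plate_rim','tab_left','tab_right','toaster','bay','ledges','lip_edge','catch','mug','honey','tuna_tin']:
        for f,nm in((env.tip_of,'tip'),(env.trace,'tr')):
            r=f(p,q)
            for x in r[:2]:
                l=np.array(x['location']); c,w=l.round().astype(int); c=min(max(c,0),511);w=min(max(w,0),383)
                print(q,nm,round(x['conf'],2),l.round(1),C[w,c].round(0), x['region'].sum() if nm=='tr' else '')
E
```

```text
pics
side (array([[ 0.27633387,  0.67406988, -0.68555687]]), array([ 279.8582292 , -651.61976617,  802.81842047]))
plate_ridge tip 0.65 [213.8 190. ] [498. 160.  25.] 
plate_ridge tr 0.7 [216.2 190.7] [504. 162.  18.] 2814
plate_rim tip 0.76 [212.8 185.7] [499. 168.  32.] 
plate_rim tip 0.42 [165.9 139.8] [436. 407.  29.] 
plate_rim tr 0.64 [214.9 190.7] [501. 161.  20.] 2853
tab_left tip 0.86 [240.5 174.7] [584. 201.  14.] 
tab_left tip 0.73 [164.7 141.7] [433. 409.  22.] 
tab_left tr 0.94 [213.2 191.4] [495. 159.  24.] 2879
tab_right tip 0.87 [253.8 196.6] [586. 109.  14.] 
tab_right tip 0.56 [212.8 190.6] [495. 159.  24.] 
tab_right tr 0.93 [217.4 193.4] [505. 160.  13.] 2917
toaster tip 0.72 [273.5 292.2] [ 512. -178.   34.] 
toaster tr 0.78 [305.3 265. ] [ 598. -145.   38.] 17715
bay tip 0.82 [277.9 277.1] [ 534. -150.   36.] 
bay tip 0.62 [215.2 190.7] [501. 161.  20.] 
bay tr 0.83 [307.5 267.2] [ 598. -157.   46.] 17777
ledges tr 0.68 [261.4 258.2] [519. -96.  43.] 648
lip_edge tip 0.61 [310.3 264.7] [ 600. -161.   56.] 
lip_edge tr 0.73 [308.7 265.1] [ 599. -159.   55.] 18050
lip_edge tr 0.63 [214.8 192.1] [500. 160.  17.] 2816Traceback (most recent call last):
  File "<stdin>", line 8, in <module>
ValueError: it knows: bay, honey, ledges, lip_edge, mug, plate_ridge, plate_rim, tab_left, tab_right, toaster, tuna_tin
```

```bash
python3 - <<'E'
from h import *
for n in ['top']:
    p=cam(n); cv2.imwrite(f'pics/{n}0.png',p['frame'][:,:,::-1]); C=cloud(p); np.save('/tmp/C.npy',C)
    print(n,ray(p,[[256,192]]))
    for q in ['plate_ridge','plate_rim','tab_left','tab_right','toaster','bay','ledges','lip_edge','mug','honey','tuna_tin']:
        for f,nm in((env.tip_of,'tip'),(env.trace,'tr')):
            r=f(p,q)
            for x in r[:2]:
                l=np.array(x['location']); c,w=l.round().astype(int); c=min(max(c,0),511);w=min(max(w,0),383)
                print(q,nm,round(x['conf'],2),l.round(1),C[w,c].round(0), x['region'].sum() if nm=='tr' else '')
a=cv2.imread('pics/side0.png');b=cv2.imread('pics/top0.png')
cv2.imwrite('pics/s.png',cv2.resize(a,(780,585)));cv2.imwrite('pics/t.png',cv2.resize(b,(780,585)))
E
```

```text
top (array([[ 0.08547138, -0.02891144, -0.99618646]]), array([ 472.71956796,  117.31512604, 1508.2959546 ]))
plate_ridge tip 0.8 [225.  225.9] [495. 172.  10.] 
plate_ridge tip 0.29 [211.3 194.3] [596. 216.   3.] 
plate_ridge tr 0.72 [227.4 224.4] [501. 165.  29.] 2359
plate_ridge tr 0.65 [284.  145.3] [732.  -8. 111.] 568
plate_rim tip 0.6 [226.4 228.1] [488. 169.  25.] 
plate_rim tr 0.63 [226.2 226.3] [494. 168.  29.] 2398
tab_left tip 0.92 [208.3 193.2] [600. 226.  -3.] 
tab_left tip 0.46 [332.9 216. ] [ 523. -165.   26.] 
tab_left tr 0.67 [228.9 222.7] [504. 159.  26.] 2337
tab_right tip 0.93 [241.4 195.5] [589. 121.   8.] 
tab_right tip 0.68 [283.3 149.2] [720.  -5. 112.] 
tab_right tr 0.85 [229.5 224.1] [501. 156.  12.] 2290
toaster tip 0.8 [329.5 218.6] [ 514. -154.   34.] 
toaster tip 0.32 [337.2 189.4] [ 605. -173.   59.] 
toaster tr 0.6 [332.4 204.2] [ 561. -164.   21.] 6128
bay tip 0.84 [333.9 215.2] [ 526. -169.   25.] 
bay tr 0.91 [336.4 206.2] [ 554. -176.   25.] 6060
ledges tr 0.83 [353.1 214.3] [ 529. -228.   24.] 493
ledges tr 0.69 [337.8 202.8] [ 564. -181.   28.] 5886
lip_edge tip 0.75 [333.1 187.3] [ 610. -160.   63.] 
lip_edge tr 0.82 [336.  202.7] [ 563. -174.   33.] 6117
mug tip 0.62 [146.5 200.4] [578. 420.  15.] 
mug tr 0.88 [140.9 204.3] [566. 436.  14.] 793
mug tr 0.7 [352.1 214.8] [ 526. -224.   29.] 426
honey tip 0.59 [283.6 145.3] [732.  -8. 111.] 
honey tr 0.74 [283.6 144.3] [735.  -8. 111.] 555
honey tr 0.52 [228.6 223.5] [501. 159.  31.] 2315
tuna_tin tip 0.64 [135.9 242.5] [447. 447.  31.] 
tuna_tin tr 0.62 [137.2 244. ] [441. 442.  39.] 675
tuna_tin tr 0.59 [141.8 205.3] [563. 434.  11.] 806
```

View pics/s.png

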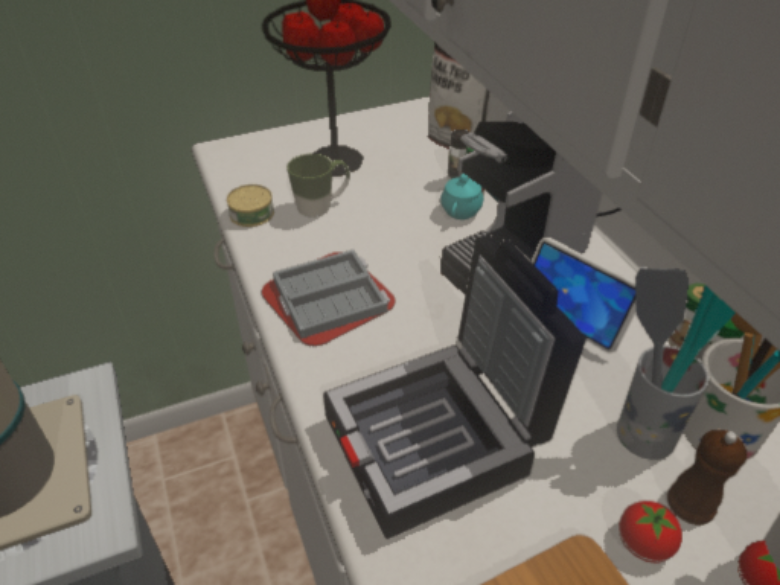

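View pics/t.png

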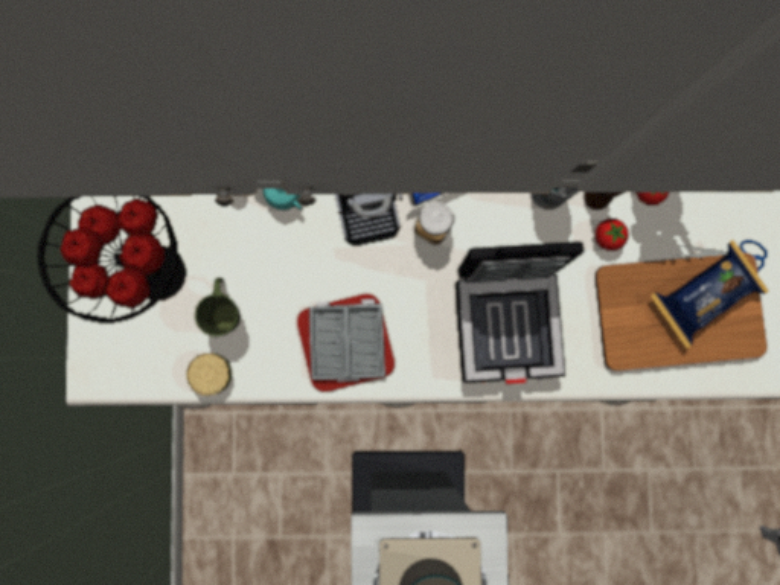

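The views show the plate on the trivet at about (345,343) in the top picture. The toaster is at right at about (512,335), with its red catch to the front and its lid at the rear. The mug, tin and honey jar are clear of both. Next I'll fit the poses.

```bash
python3 - <<'E'
from h import *
hts=dict(plate_ridge=19,plate_rim=25,tab_left=12,tab_right=12,bay=62,lip_edge=54.5,toaster=0)
for n in ['top','side']:
  acc={}
  for k in range(5):
    p=cam(n)
    for q,z in hts.items():
        r=env.tip_of(p,q)
        if r: acc.setdefault(q,[]).append(atz(p,[r[0]['location']],z)[0,:2])
    if k==0:
        C=cloud(p)
        r=env.trace(p,'plate_rim')[0]['region'].astype(np.uint8)
        c=max(cv2.findContours(r,0,1)[0],key=cv2.contourArea)
        X=atz(p,c.reshape(-1,2),22)[:,:2].astype(np.float32); print(n,'plate rect',cv2.minAreaRect(X))
        t=env.trace(p,'toaster')[0]['region']
        for m,g,z0 in((t,'toaster',62),):
            P=C[m]; s=P[(abs(P[:,2]-z0)<12)]; print(g,len(s),cv2.minAreaRect(s[:,:2].astype(np.float32)), np.median(s,0))
            h=np.histogram(P[:,2],np.arange(-20,120,10));print(h[0])
        a=C[(abs(C[...,0]-520)<20)&(abs(C[...,1])<40)]; print('counter z',np.median(a[:,2]),a[:,2].std())
  for q,v in acc.items(): v=np.array(v); print(n,q,len(v),np.median(v,0).round(1),v.std(0).round(1))
E
```

```text
top plate rect ((502.83575439453125, 162.46090698242188), (149.39642333984375, 159.11016845703125), 89.97642517089844)
toaster 1955 ((522.2652587890625, -166.15325927734375), (213.29994201660156, 204.1317901611328), 2.919070243835449) [ 522.93512022 -164.9577955    61.7462644 ]
[   0   19   16  136 1418  582  378  612 1323   23   10   16   28]
counter z -0.5718865582088029 3.1817169704719994
top plate_ridge 5 [501.1 169. ] [4.7 6.1]
top plate_rim 5 [493.3 167.2] [4.2 4.3]
top tab_left 5 [588.1 211.1] [2.3 3.4]
top bay 5 [ 515.4 -162.2] [6.9 4.9]
top lip_edge 5 [ 606.3 -163.5] [4.1 5. ]
top toaster 5 [ 512.4 -156.6] [6.3 4.1]
top tab_right 4 [590.6 119.3] [3.6 5.6]
side plate rect ((502.331298828125, 160.94732666015625), (167.20877075195312, 170.83932495117188), 2.250068426132202)
toaster 4912 ((634.1981201171875, -101.42507934570312), (529.1241455078125, 282.9822082519531), 32.931114196777344) [ 528.41483175 -190.29945468   63.22927571]
[   0    2   24  222 2989 1548 1177  804 4025  154   73  105  252]
counter z 2.0041560564101815 1.4794531217767628
side plate_ridge 4 [501.2 160.8] [3.8 2.7]
side plate_rim 5 [502.7 168.3] [29.3 12.7]
side tab_left 5 [582.6 219.7] [3.2 6.6]
side tab_right 5 [592.3 124.4] [1.7 1.5]
side bay 5 [ 524.1 -166.5] [ 38.9 219.2]
side lip_edge 4 [ 596.2 -162.7] [3.3 3.1]
side toaster 5 [ 521.8 -160.4] [3.1 2. ]
```

```bash
cat > fit.py <<'E'
from h import *
from scipy.optimize import minimize
def grab(n,k=4):
    ps=[cam(n) for _ in range(k)]; p=dict(ps[-1]); p['avg']=np.mean([x['frame'].astype(np.float32) for x in ps],0); return p
def seg(a,b,n=60): return np.linspace(a,b,n)
def square(xs,ys,z,skip=None): 
    (x0,x1),(y0,y1)=xs,ys
    return [seg((x0,y0,z),(x0,y1,z)),seg((x1,y0,z),(x1,y1,z)),seg((x0,y0,z),(x1,y0,z)),seg((x0,y1,z),(x1,y1,z))]
# bay model, z rel. to deck
BAY=[seg((-76.5,-72,0),(-76.5,-28,0)),seg((-76.5,28,0),(-76.5,72,0)),seg((-72,-76.5,0),(72,-76.5,0)),seg((-72,76.5,0),(72,76.5,0)),
     seg((-100,-102,0),(80,-102,0)),seg((-100,102,0),(80,102,0))]
# plate model, z rel. to underside
PL=square((-74,74),(-74,74),20)
PL=[seg((-75,-73,20),(-75,73,20)),seg((75,-73,20),(75,73,20)),seg((-73,-75,20),(73,-75,20)),seg((-73,75,20),(73,75,20)),
    seg((-67,9,20),(-67,65,20)),seg((-67,-9,20),(-67,-65,20)),seg((67,9,20),(67,65,20)),seg((67,-9,20),(67,-65,20)),
    seg((-65,67,20),(65,67,20)),seg((-65,-67,20),(65,-67,20)),seg((-66,6,24),(66,6,24)),seg((-66,-6,24),(66,-6,24))]
def score(p,T,model):
    img=p['avg']; s=0
    for e in model:
        X=e@T[:3,:3].T+T[:3,3]; u=proj(p,X); t=u[-1]-u[0]; t/=np.linalg.norm(t); nn=np.array([-t[1],t[0]])
        v=[cv2.remap(img,(u[:,0]+k*nn[0]).astype(np.float32)[None],(u[:,1]+k*nn[1]).astype(np.float32)[None],1)[0] for k in(-1.2,1.2)]
        s+=np.linalg.norm((v[1]-v[0]).mean(0))
    return s/len(model)
def pose(x,y,z,yaw,pitch=0,roll=0):
    T=np.eye(4); T[:3,:3]=R.from_euler('ZYX',[yaw,pitch,roll]).as_matrix(); T[:3,3]=x,y,z; return T
def fit(ps,model,x,y,z,span=10):
    f=lambda a:-sum(score(p,pose(a[0],a[1],z,a[2]/50),model) for p in ps)
    g=[(f((x+dx,y+dy,w)),(x+dx,y+dy,w)) for dx in np.arange(-span,span+1,2) for dy in np.arange(-span,span+1,2) for w in np.arange(-8,9,1.)]
    a=min(g)[1]; r=minimize(f,a,method='Nelder-Mead',options=dict(initial_simplex=np.array([a,(a[0]+2,a[1],a[2]),(a[0],a[1]+2,a[2]),(a[0],a[1],a[2]+1.)]),xatol=.02,fatol=.005))
    return r.x*[1,1,1/50],-r.fun
E
time python3 - <<'E'
from fit import *
ps=[grab('side'),grab('top')]
import pickle; pickle.dump(ps,open('/tmp/ps.pkl','wb'))
for nm,m,x,y,z in(('bay',BAY,522,-164,62),('plate',PL,502,162,5)):
    for lab,q in(('side',ps[:1]),('top',ps[1:]),('both',ps)):
        print(nm,lab,*fit(q,m,x,y,z,8))
E
```

```text
bay side [ 5.20654447e+02 -1.61563428e+02  5.23785238e-02] 88.37899780273438
bay top [ 5.20040510e+02 -1.67950409e+02  5.72198415e-02] 133.2847900390625
bay both [ 5.20313819e+02 -1.61433063e+02  5.50522902e-02] 208.8179931640625
plate side [5.04300372e+02 1.66334366e+02 2.54078756e-02] 50.435550689697266
plate top [4.93525172e+02 1.57620635e+02 4.60993147e-02] 50.51951217651367
plate both [4.94364618e+02 1.65420617e+02 3.57516138e-02] 89.60247039794922
real	0m29.150s
user	0m22.209s
sys	0m0.217s
```

```bash
python3 - <<'E'
from fit import *; import pickle
ps=pickle.load(open('/tmp/ps.pkl','rb'))
tiles=[]
B={'side':(520.6,-161.6,62,.0525),'top':(520,-167.9,62,.057)}
P={'side':(504.3,166.3,5,.0254),'top':(493.5,157.6,5,.046)}
for n,p in zip(('side','top'),ps):
    for m,a in((BAY,B[n]),(PL,P[n])):
        T=pose(*a); c=proj(p,[T[:3,3]])[0].round().astype(int); h=75 if n=='side' else 50
        S=400/(2*h); x0,y0=c-h
        im=cv2.resize(np.ascontiguousarray(p['avg'][y0:y0+2*h,x0:x0+2*h,::-1]),(400,300))
        for e in m:
            u=(proj(p,e@T[:3,:3].T+T[:3,3])-[x0,y0]+.5)*[400/(2*h),300/(2*h)]
            cv2.polylines(im,[u.round().astype(int)],False,(0,255,0),1)
        tiles.append(im)
cv2.imwrite('pics/o.png',np.vstack([np.hstack(tiles[:2]),np.hstack(tiles[2:])]))
E
```

```text
[ WARN:0@0.681] global loadsave.cpp:1063 imwrite_ Unsupported depth image for selected encoder is fallbacked to CV_8U.
```

View pics/o.png

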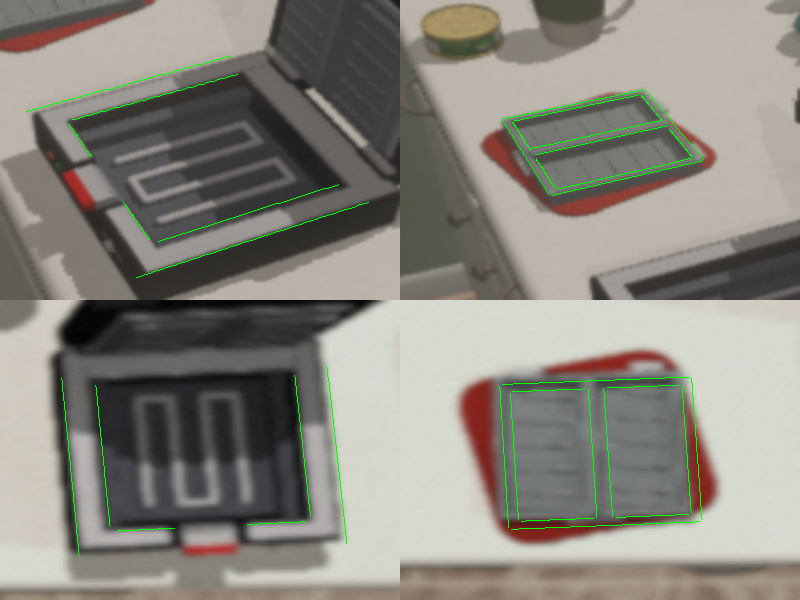

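```bash
cat > icp.py <<'E'
from fit import *
from scipy.optimize import least_squares
from scipy.ndimage import gaussian_filter1d
def icp(ps,model,z,x0,W=6,it=8,sign=None,free=3,T0=None):
    """x0 = x,y,yaw[,z,pitch,roll]; edge points along normals, most contrasting per local brightness"""
    a=np.array(list(x0)+[z,0,0][len(x0)-3:] if len(x0)<6 else x0,float); n=free
    sc=np.array([1,1,.01,1,.01,.01])
    mk=lambda a: pose(a[0],a[1],a[3],a[2],a[4],a[5])
    for k in range(it):
        w=max(W*0.75**k,2.0); obs=[]
        for p in ps:
            g=p['avg']; T=mk(a)
            for i,e in enumerate(model):
                u=proj(p,e@T[:3,:3].T+T[:3,3]); t=u[-1]-u[0]; t/=np.linalg.norm(t); nn=np.array([-t[1],t[0]])
                o=np.arange(-w-2,w+2.01,.25)
                M=cv2.remap(g,(u[:,0,None]+o*nn[0]).astype(np.float32),(u[:,1,None]+o*nn[1]).astype(np.float32),1)
                M=cv2.blur(np.log(M+8),(1,9)) # along edge
                d=gaussian_filter1d(M,3,axis=1,order=1); 
                # orientation of +normal: towards outside of model?
                d=d.mean(2) if sign is not None else np.linalg.norm(d,axis=2)
                if sign is not None:
                    c=proj(p,[T[:3,3]])[0]; out=np.sign(((u.mean(0)-c)@nn)); d=d*out*sign[i]
                d[:,abs(o)>w]=-1
                j=d.argmax(1); ok=(d.max(1)>.015)&(abs(o[j])<w-.1)
                for q in np.where(ok)[0]: obs.append((p,e[q],u[q]+o[j[q]]*nn,nn))
        def res(v):
            b=a.copy(); b[:n]=v*sc[:n]; T=mk(b); r=[]
            for p in ps:
                I=[q for q in obs if q[0] is p]
                if not I: continue
                X=np.array([q[1] for q in I]); U=np.array([q[2] for q in I]); N=np.array([q[3] for q in I])
                r.append(((proj(p,X@T[:3,:3].T+T[:3,3])-U)*N).sum(1))
            return np.concatenate(r)
        s=least_squares(res,a[:n]/sc[:n],loss='soft_l1',f_scale=.4); a[:n]=s.x*sc[:n]
    r=res(s.x); return a, len(r), np.median(abs(r))
def draw(p,items,c,h,S):
    x0,y0=np.array(c).round().astype(int)-h; x0=max(x0,0);y0=max(y0,0)
    im=cv2.resize(np.ascontiguousarray(p['avg'][y0:y0+2*h,x0:x0+2*h,::-1]),(S,S),interpolation=2); f=S/(2*h)
    for m,T in items:
        for e in m: cv2.polylines(im,[((proj(p,e@T[:3,:3].T+T[:3,3])-[x0,y0]+.5)*f).round().astype(int)],False,(0,255,0),1)
    return im
E
cat > /tmp/r.py <<'E'
from icp import *; import pickle
ps=pickle.load(open('/tmp/ps.pkl','rb'))
BI=BAY[:4]; PO=PL[:4]
tl=[]
for lab,q in(('side',ps[:1]),('top',ps[1:]),('both',ps)):
    b=icp(q,BI,62,(521,-165,.03),sign=[1]*4); l=icp(q,PL,5,(503,162,.02))
    print(lab,'bay',b[0].round(3),b[1:],'\n plate',l[0].round(3),l[1:])
    if lab!='both':
        for m,a in((BI,b[0]),(PL,l[0])):
            T=pose(a[0],a[1],a[3],a[2]); tl.append(draw(q[0],[(m,T)],proj(q[0],[T[:3,3]])[0],60 if lab=='side' else 34,300))
cv2.imwrite('pics/o2.png',np.vstack([np.hstack(tl[:2]),np.hstack(tl[2:])]).clip(0,255).astype(np.uint8))
E
python3 /tmp/r.py
```

```text
side bay [ 5.21239e+02 -1.67579e+02  5.20000e-02  6.20000e+01  0.00000e+00
  0.00000e+00] (174, np.float64(0.0222870923949668)) 
 plate [5.03985e+02 1.65830e+02 2.90000e-02 5.00000e+00 0.00000e+00 0.00000e+00] (474, np.float64(0.23794038989716887))
top bay [ 5.21168e+02 -1.65387e+02  5.70000e-02  6.20000e+01  0.00000e+00
  0.00000e+00] (240, np.float64(0.2610569030665464)) 
 plate [4.93246e+02 1.63858e+02 4.40000e-02 5.00000e+00 0.00000e+00 0.00000e+00] (457, np.float64(0.49413009055841045))
both bay [ 5.21168e+02 -1.65986e+02  5.20000e-02  6.20000e+01  0.00000e+00
  0.00000e+00] (476, np.float64(0.2527984063066846)) 
 plate [4.94073e+02 1.65003e+02 3.00000e-02 5.00000e+00 0.00000e+00 0.00000e+00] (1001, np.float64(0.6513692544208375))
```

View pics/o2.png

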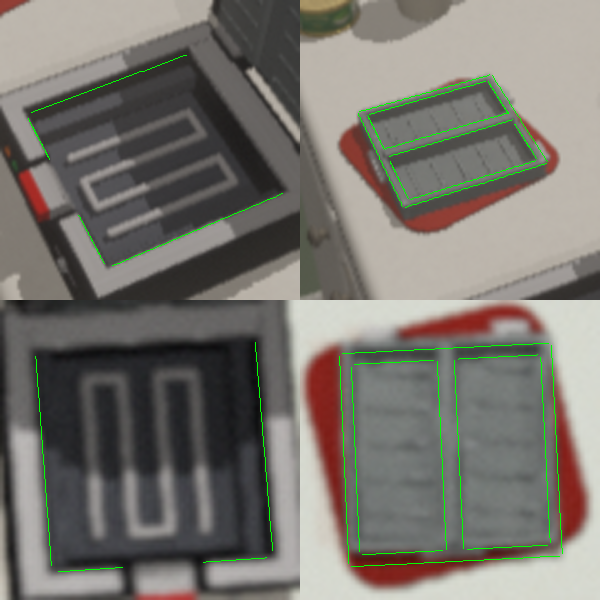

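```bash
python3 - <<'E'
from icp import *; import pickle
ps=pickle.load(open('/tmp/ps.pkl','rb'))
for s in((504,164,.02),(502,162,.01),(506,162,.02)):
    for lab,q in(('side',ps[:1]),('top',ps[1:])):
        print(lab,*[(r[0][:3].round(3),r[1],r[2].round(2)) for r in (icp(q,PL,5,s,W=3),icp(q,PL[:4],5,s,W=3))])
E
```

```text
side (array([5.04004e+02, 1.65828e+02, 2.90000e-02]), 473, np.float64(0.24)) (array([5.04335e+02, 1.64928e+02, 4.10000e-02]), 206, np.float64(0.49))
top (array([5.02335e+02, 1.64594e+02, 3.70000e-02]), 356, np.float64(0.5)) (array([4.95792e+02, 1.65209e+02, 2.00000e-03]), 197, np.float64(0.73))
side (array([5.03991e+02, 1.65822e+02, 2.90000e-02]), 474, np.float64(0.25)) (array([5.0402e+02, 1.6481e+02, 3.6000e-02]), 197, np.float64(0.26))
top (array([4.93364e+02, 1.64650e+02, 3.20000e-02]), 470, np.float64(0.52)) (array([4.95796e+02, 1.65207e+02, 2.00000e-03]), 197, np.float64(0.51))
side (array([5.03989e+02, 1.65829e+02, 2.90000e-02]), 474, np.float64(0.24)) (array([5.04315e+02, 1.64897e+02, 4.20000e-02]), 205, np.float64(0.47))
top (array([5.02338e+02, 1.64624e+02, 3.60000e-02]), 357, np.float64(0.5)) (array([4.95908e+02, 1.65253e+02, 1.00000e-03]), 198, np.float64(0.54))
```

Bay fit is good in both cameras: (521,-166), yaw 0.054. The plate is at about (503.5,165), yaw 0.03. I'll get moving now.

```bash
cat > go.py <<'E'
import sys; from h import *
s=env.state(); 
def tool(yaw,pitch=0): # tool down, closing along plate y; pitch>0 raises plate front
    return R.from_euler('Z',yaw)*R.from_euler('Y',pitch)*R.from_euler('X',np.pi)
def delta(pos,Rt,pr=True):
    s=env.state(); R0=R.from_quat(s['orientation']); p0=np.array(s['position'])
    c=[Rt,Rt*R.from_euler('z',np.pi)]
    v=[(R0.inv()*r).as_rotvec() for r in c]; k=np.argmin([np.linalg.norm(x) for x in v])
    d=R0.inv().apply(np.array(pos)-p0)
    print('shift/25',(d/25).round(3),'turn/5deg',(np.degrees(v[k])/5).round(3),'toolaxes',R0.as_matrix().round(2).tolist()); return d,v[k]
E
python3 - <<'E'
from go import *
s=env.state(); print(s['clock'],s['position'],s['orientation'],s['wrist_force'],s['q'])
delta((440,-200,220),tool(.03))
delta((474,164,205),tool(.03))
E
```

```text
6.6 [ 170.1525989  -627.33154519  205.48553605] [ 9.91246908e-01  1.32021083e-01  2.46188399e-05 -1.27798892e-05] [ 0.02572425 -0.07751052  0.66796614] [ 1.24019971  0.62838439  0.03847993  1.51740822 -0.02700458  0.99633554
 -0.01996991]
shift/25 [ 14.891 -13.672  -0.58 ] turn/5deg [-0.000e+00 -1.000e-03  2.691e+00] toolaxes [[0.97, 0.26, 0.0], [0.26, -0.97, 0.0], [0.0, -0.0, -1.0]]
shift/25 [ 2.0015e+01 -2.7369e+01  2.1000e-02] turn/5deg [-0.000e+00 -1.000e-03  2.691e+00] toolaxes [[0.97, 0.26, 0.0], [0.26, -0.97, 0.0], [0.0, -0.0, -1.0]]
```

```bash
python3 -m pendant '[0.93,-0.85,-0.04,0,0,0,0.5, 0.93,-0.85,-0.04,0,0,0,0.5, 0.93,-0.85,-0.04,0,0,0,0.5, 0.93,-0.85,-0.04,0,0,0,0.5, 0.93,-0.85,-0.04,0,0,0,0.5, 0.93,-0.85,-0.04,0,0,0,0.5, 0.93,-0.85,-0.04,0,0,0,0.5, 0.93,-0.85,-0.04,0,0,0,0.5]' 60
python3 -m pendant '[0.93,-0.85,-0.04,0,0,0,0.5, 0.93,-0.85,-0.04,0,0,0,0.5, 0.93,-0.85,-0.04,0,0,0,0.5, 0.93,-0.85,-0.04,0,0,0,0.5, 0.93,-0.85,-0.04,0,0,0,0.5, 0.93,-0.85,-0.04,0,0,0.9,0.5, 0.93,-0.85,-0.04,0,0,0.9,0.5, 0.93,-0.85,-0.04,0,0,0.89,0.5]'
python3 - <<'E'
from go import *
s=env.state(); print(s['clock'],s['q'],s['gripper_width'])
delta((474,164,120),tool(.03))
E
```

```text
clock: 7.4
position: [305.8, -413.6, 213.7]
orientation: [0.991, 0.132, 0.0, 0.0]
wrist_force: [-0.4, 0.7, -0.0]
gripper_width: 0.502
grip_force: 0.0
clock: 8.2
position: [446.7, -205.1, 221.8]
orientation: [1.0, 0.013, 0.0, 0.0]
wrist_force: [0.3, 0.1, -0.4]
gripper_width: 0.504
grip_force: 0.0
8.2 [ 0.3399189   0.38206552  0.04580213  1.92945141 -0.02322515  0.83022353
 -1.14595264] 0.5035645751949562
shift/25 [  1.484 -14.729   4.071] turn/5deg [ 0.001 -0.004 -0.037] toolaxes [[1.0, 0.03, 0.0], [0.03, -1.0, -0.0], [0.0, 0.0, -1.0]]
```

```bash
python3 -m pendant '[0.1,-1,0,0,0,0,0.5, 0.1,-1,0,0,0,0,0.5, 0.1,-1,0,0,0,0,0.5, 0.1,-1,0,0,0,0,0.5, 0.1,-1,0.1,0,0,0,0.5, 0.1,-1,0.1,0,0,0,0.5, 0.1,-1,0.1,0,0,0,0.5, 0.1,-1,0.1,0,0,0,0.5]'
python3 -m pendant '[0.1,-1,0.4,0,0,0,0.5, 0.1,-1,0.7,0,0,0,0.5, 0.1,-1,0.7,0,0,0,0.5, 0.1,-1,0.7,0,0,0,0.5, 0.1,-1,0.7,0,0,0,0.5, 0.1,-1,0.4,0,0,0,0.5, 0.1,-0.7,0.1,0,0,0,0.5]'
python3 - <<'E'
from go import *
s=env.state(); print(s['clock'],s['position'],s['wrist_force'])
delta((474,164,13),tool(.03))
E
```

```text
clock: 9.0
position: [460.4, -4.7, 211.6]
orientation: [1.0, 0.015, 0.0, -0.0]
wrist_force: [0.6, 0.8, -0.4]
gripper_width: 0.498
grip_force: 0.0
clock: 9.7
position: [471.9, 164.0, 117.9]
orientation: [1.0, 0.016, -0.001, -0.0]
wrist_force: [0.5, 0.0, 0.3]
gripper_width: 0.497
grip_force: 0.0
9.7 [471.94802732 164.01143197 117.87304729] [0.52133598 0.02909582 0.31013121]
shift/25 [8.900e-02 3.000e-03 4.195e+00] turn/5deg [-0.001  0.019  0.019] toolaxes [[1.0, 0.03, -0.0], [0.03, -1.0, -0.0], [-0.0, -0.0, -1.0]]
```

```bash
python3 -m pendant '[0.1,0,0.8,0,0,0,0.5, 0,0,0.9,0,0,0,0.5, 0,0,0.9,0,0,0,0.5, 0,0,0.7,0,0,0,0.5, 0,0,0.4,0,0,0,0.5, 0,0,0.3,0,0,0,0.5]'
python3 -m pendant '[0,0,0.1,0,0,0,0.5, 0,0,0.05,0,0,0,0.5]'
```

```text
clock: 10.3
position: [475.2, 162.3, 18.4]
orientation: [1.0, 0.015, -0.0, 0.0]
wrist_force: [0.8, -0.0, 0.9]
gripper_width: 0.5
grip_force: 0.0
clock: 10.5
position: [475.5, 162.4, 15.5]
orientation: [1.0, 0.015, 0.0, -0.0]
wrist_force: [-1.3, -0.2, -0.6]
gripper_width: 0.502
grip_force: 0.0
```

```bash
python3 -m pendant '[0,-0.06,0.1,0,0,0,0.5, 0,0,0,0,0,0,0, 0,0,0,0,0,0,0, 0,0,0,0,0,0,0, 0,0,0,0,0,0,0]' 60

```

```text
clock: 11.0
position: [475.2, 163.8, 12.9]
orientation: [1.0, 0.015, 0.0, -0.0]
wrist_force: [0.8, 0.5, 0.3]
gripper_width: 0.198
grip_force: 0.0
```

```bash
python3 -m pendant '[0,0,0,0,0,0,0, 0,0,0,0,0,0,0, 0,0,0,0,0,0,0]' 60
python3 -m pendant '[0,0,-0.3,0,0,0,0, 0,0,-0.8,0,0,0,0, 0,0,-1,0,0,0,0, 0,0,-1,0,0,0,0, 0,0,-1,0,0,0,0, 0,0,-1,0,0,0,0, 0,0,-1,0,0,0,0, 0,0,-0.5,0,0,0,0]'
python3 - <<'E'
from go import *
print(env.state()['ft_torque']); delta((491,-168,150),tool(.054))
E
```

```text
clock: 11.3
position: [475.2, 163.8, 12.9]
orientation: [1.0, 0.015, 0.0, -0.0]
wrist_force: [0.6, 0.4, 1.7]
gripper_width: 0.118
grip_force: 60.0
clock: 12.1
position: [475.5, 163.9, 179.9]
orientation: [1.0, 0.015, 0.001, -0.0]
wrist_force: [-0.0, 0.1, -2.7]
gripper_width: 0.122
grip_force: 60.0
[ 0.03540002  0.0653625  -0.00915034]
shift/25 [ 0.222 13.289  1.187] turn/5deg [-0.009 -0.025 -0.277] toolaxes [[1.0, 0.03, 0.0], [0.03, -1.0, 0.0], [0.0, -0.0, -1.0]]
```

```bash
python3 -m pendant '[0,0.6,0,0,0,-0.04,0, 0,1,0,0,0,-0.04,0, 0,1,0,0,0,-0.04,0, 0,1,0,0,0,-0.04,0, 0,1,0,0,0,-0.04,0, 0,1,0,0,0,-0.04,0, 0,1,0,0,0,-0.04,0, 0,1,0,0,0,0,0]'
python3 -m pendant '[0,1,0,0,0,0,0, 0,1,0,0,0,0,0, 0,1,0,0,0,0,0, 0,1,0,0,0,0,0, 0,1,0,0,0,0,0, 0,0.6,0,0,0,0,0, 0,0,0,0,0,0,0]'
cat > look.py <<'E'
from icp import *; import pickle,sys
from go import *
# plate in hand: nominal plate pose from TCP with grip offset; fit x,y,yaw,z,pitch in each camera
ps=[grab('side',2),grab('top',2)]; pickle.dump(ps,open('/tmp/ps2.pkl','wb'))
s=env.state(); print(s['clock'],s['position'],s['wrist_force'])
M=R.from_quat(s['orientation']).as_matrix(); yaw=np.arctan2(M[1,0],M[0,0]); print('tool yaw',yaw)
off=float(sys.argv[1]); dz=float(sys.argv[2])
p0=np.array(s['position'])+M@[off,0,-dz*0+dz]
for lab,q in(('side',ps[:1]),('top',ps[1:])):
    for n in (3,5):
        a=icp(q,PL,p0[2],(p0[0],p0[1],yaw,p0[2],0,0),W=5,free=n); print(lab,n,a[0].round(3),a[1],a[2].round(2))
E
python3 look.py 28.5 8
```

```text
clock: 12.9
position: [482.4, -27.1, 177.8]
orientation: [1.0, 0.027, -0.0, -0.0]
wrist_force: [0.8, 0.1, -2.6]
gripper_width: 0.122
grip_force: 60.0
clock: 13.6
position: [490.2, -168.1, 177.7]
orientation: [1.0, 0.025, -0.0, 0.0]
wrist_force: [0.5, 0.4, -2.7]
gripper_width: 0.117
grip_force: 60.0
13.8 [ 490.78886971 -163.91594234  177.68097503] [-0.3616468   0.26171999 -2.58501445]
tool yaw 0.05663139821617832
side 3 [ 5.18543e+02 -1.65405e+02  4.90000e-02  1.69670e+02  0.00000e+00
  0.00000e+00] 525 0.26
side 5 [ 5.16755e+02 -1.68076e+02  5.20000e-02  1.73460e+02  6.00000e-03
  0.00000e+00] 529 0.28
top 3 [ 5.18128e+02 -1.62482e+02  4.70000e-02  1.69670e+02  0.00000e+00
  0.00000e+00] 474 0.25
top 5 [ 5.17948e+02 -1.61719e+02  4.70000e-02  1.73343e+02 -2.00000e-03
  0.00000e+00] 478 0.26
```

```bash
cat > tgt.py <<'E'
from go import *
O=np.array([493.7,-166.4,50.]); BY=.0535; TY=.062; V=np.array([-27.6,0,7.9])
def tgt(xc,zc,deg,yc=0):
    v=R.from_euler('Y',deg,degrees=True).apply(V)-V+np.array([xc,yc,zc])
    return delta(O+R.from_euler('Z',BY).apply(v),tool(TY,np.radians(deg)))
def now():
    s=env.state(); r=R.from_quat(s['orientation']); B=R.from_euler('Z',BY)
    m=(B.inv()*r*R.from_euler('X',np.pi)).as_euler('ZYX'); th=m[1]
    d=B.inv().apply(np.array(s['position'])-O)-(R.from_euler('Y',th).apply(V)-V)
    print('t',s['clock'],'plate xc,yc,zc',d.round(2),'yaw',(m[0]-TY+BY).round(4),'pitch',np.degrees(th).round(2),'roll',m[2].round(4),'F',np.round(s['wrist_force'],1),'Tq',np.round(s['ft_torque'],2),'grip',s['grip_force'],round(s['gripper_width'],3))
E
python3 -c "
from tgt import *
now(); tgt(-12,75,15); tgt(-12,120,0)"
```

```text
t 13.8 plate xc,yc,zc [ -2.78   2.64 127.67] yaw -0.0054 pitch 0.02 roll 0.0012 F [-0.4  0.3 -2.6] Tq [0.05 0.06 0.02] grip 59.99851584434509 0.12
shift/25 [-0.249  0.107  1.832] turn/5deg [-0.022 -2.995 -0.059] toolaxes [[1.0, 0.06, -0.0], [0.06, -1.0, 0.0], [-0.0, -0.0, -1.0]]
shift/25 [-0.369  0.105  0.307] turn/5deg [-0.014  0.005 -0.062] toolaxes [[1.0, 0.06, -0.0], [0.06, -1.0, 0.0], [-0.0, -0.0, -1.0]]
```

```bash
python3 -m pendant '[-0.25,0.11,0.4,0,0,-0.06,0, 0,0,0.6,0,0,0,0, 0,0,0.6,0,0,0,0, 0,0,0.23,-0.02,-0.6,0,0, 0,0,0,0,-0.8,0,0, 0,0,0,0,-0.8,0,0, 0,0,0,0,-0.8,0,0, 0,0,0,0,0,0,0]'
python3 -c "
from tgt import *
now(); tgt(-12,50,15)"
```

```text
clock: 14.6
position: [487.2, -166.5, 131.0]
orientation: [0.991, 0.032, -0.13, 0.004]
wrist_force: [-0.8, 0.7, -2.0]
gripper_width: 0.123
grip_force: 60.0
t 14.6 plate xc,yc,zc [-9.43  0.28 74.16] yaw 0.0018 pitch 14.94 roll -0.0007 F [-0.8  0.7 -2. ] Tq [ 0.09 -0.35  0.  ] grip 59.99872148036957 0.123
shift/25 [0.15  0.01  0.959] turn/5deg [ 0.013 -0.013  0.02 ] toolaxes [[0.96, 0.06, -0.26], [0.06, -1.0, -0.02], [-0.26, 0.0, -0.97]]
```

```bash
python3 -m pendant '[-0.1,0,0,0,0,0,0, 0,0,0,0,0,0,0]' >/dev/null
cat > look2.py <<'E'
from icp import *; import pickle
from tgt import *
def look(k=3,free=(3,5)):
    ps=[grab('side',k),grab('top',k)]; pickle.dump(ps,open('/tmp/ps2.pkl','wb')); now()
    s=env.state(); r=R.from_quat(s['orientation'])*R.from_euler('X',np.pi); e=r.as_euler('ZYX')
    P=np.array(s['position'])-r.apply([-28.2,0,7.9]); out={}
    for lab,q,B in(('side',ps[:1],(521.24,-167.58,.052)),('top',ps[1:],(521.17,-165.39,.055))):
        for n in free:
            a=icp(q,PL,P[2],(P[0],P[1]-(1.5 if lab=='side' else -1),e[0]-.006,P[2],e[1],e[2]),W=5,free=n); A=a[0]
            d=R.from_euler('Z',.0535).inv().apply(A[[0,1,3]]-[B[0],B[1],42])
            print(lab,n,'rel bay',d.round(2),'yaw',(A[2]-B[2]).round(3),'pitch',np.degrees(A[4]).round(2),a[1],a[2].round(2)); out[lab,n]=A
    return ps,out
E
python3 -c "
from look2 import *
ps,o=look(2)
T=lambda a: pose(a[0],a[1],a[3],a[2],a[4],a[5])
im=[draw(p,[(PL,T(o[l,5]))],proj(p,[o[l,5][[0,1,3]]])[0],h,390) for p,l,h in((ps[0],'side',70),(ps[1],'top',45))]
cv2.imwrite('pics/l1.png',np.hstack(im).clip(0,255).astype(np.uint8))"
```

```text
t 15.0 plate xc,yc,zc [-14.84  -2.19  76.23] yaw -0.0034 pitch 14.95 roll -0.0019 F [-0.5  0.1 -2.3] Tq [ 0.07 -0.3   0.02] grip 59.99864637851715 0.121
side 3 rel bay [-15.76   1.31  76.18] yaw 0.012 pitch 14.95 421 0.25
side 5 rel bay [-26.64 -21.16 107.11] yaw 0.013 pitch 9.62 400 0.3
top 3 rel bay [-25.21   7.82  76.18] yaw 0.036 pitch 14.95 341 0.73
top 5 rel bay [-12.79  50.8  337.66] yaw 0.032 pitch -8.39 372 0.52
```

View pics/l1.png

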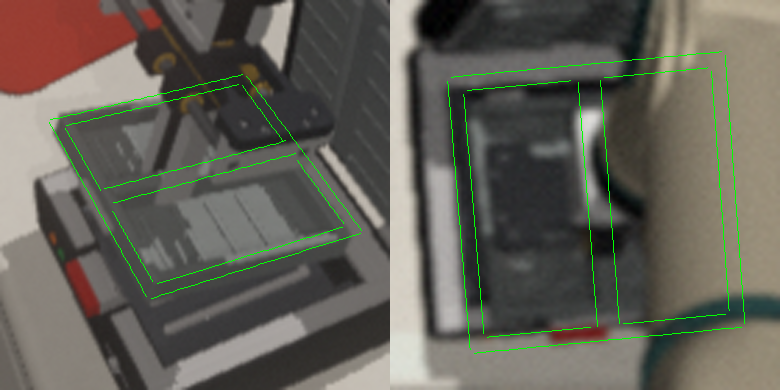

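```bash
python3 -c "
from tgt import *
L=[]
for i in range(8):
    cam('side'); s=env.state(); L.append(list(s['position'])+list(np.degrees(R.from_quat(s['orientation']).as_rotvec()))+list(s['q']))
L=np.array(L); print(L[:,:6].round(2)); print(L[:,6:].std(0).round(5)); now()
"
```

```text
[[ 482.14 -169.21  133.03  177.85    5.24  -23.34]
 [ 482.23 -169.18  132.95  177.85    5.25  -23.35]
 [ 482.27 -169.19  132.88  177.85    5.26  -23.36]
 [ 482.33 -169.13  132.79  177.85    5.27  -23.37]
 [ 482.34 -169.11  132.73  177.85    5.28  -23.38]
 [ 482.38 -169.08  132.69  177.85    5.28  -23.39]
 [ 482.38 -169.07  132.65  177.84    5.29  -23.4 ]
 [ 482.39 -169.07  132.63  177.84    5.28  -23.4 ]]
[1.6e-04 3.9e-04 2.0e-05 2.9e-04 3.0e-05 1.4e-04 2.0e-05]
t 15.4 plate xc,yc,zc [-14.42  -2.06  75.76] yaw -0.0029 pitch 14.99 roll -0.0018 F [ 0.2 -0.2 -1.7] Tq [ 0.03 -0.34 -0.04] grip 59.99868392944336 0.117
```

```bash
cat > look3.py <<'E'
from look2 import *
SUB=[PL[i] for i in (0,2,4,5,9,8,3)]+[seg((-73,-75,0),(73,-75,0))]
BS=(521.24,-167.58,.052)
def look3(k=4,img=None,W=4,z=0):
    p=grab('side',k); s=env.state(); now()
    r=R.from_quat(s['orientation'])*R.from_euler('X',np.pi); e=r.as_euler('ZYX')
    P=np.array(s['position'])-r.apply(V)
    for y0 in(-3,0,3):
        a=icp([p],SUB,P[2],(P[0],P[1]+y0,e[0],P[2],e[1],e[2]),W=W,free=3,it=10); A=a[0]
        d=R.from_euler('Z',.0535).inv().apply(A[[0,1,3]]-[BS[0],BS[1],42]); print('rel bay',d.round(2),'yaw',(A[2]-BS[2]).round(4),a[1],a[2].round(3),'| plate-TCP',(r.inv().apply(A[[0,1,3]]-s['position'])).round(2))
    if img:
        T=pose(A[0],A[1],A[3],A[2],A[4],A[5]); TB=pose(BS[0],BS[1],62,BS[2])
        cv2.imwrite(img,draw(p,[(SUB,T),(BAY[:4],TB)],proj(p,[T[:3,3]])[0]+[0,15],75,595).clip(0,255).astype(np.uint8))
E
python3 -c "
from look3 import *
look3(4,'pics/l2.png')"
```

```text
t 15.6 plate xc,yc,zc [-14.46  -2.01  75.71] yaw -0.0027 pitch 15.0 roll -0.0018 F [-0.2  0.  -3.1] Tq [ 0.09 -0.38 -0.01] grip 59.99857485294342 0.118
rel bay [-21.48   2.06  75.81] yaw 0.0114 312 0.251 | plate-TCP [20.66  1.33 -9.76]
rel bay [-21.59   2.07  75.81] yaw 0.0122 313 0.252 | plate-TCP [20.56  1.34 -9.78]
rel bay [-21.57   2.07  75.81] yaw 0.0123 312 0.249 | plate-TCP [20.58  1.34 -9.78]
```

View pics/l2.png

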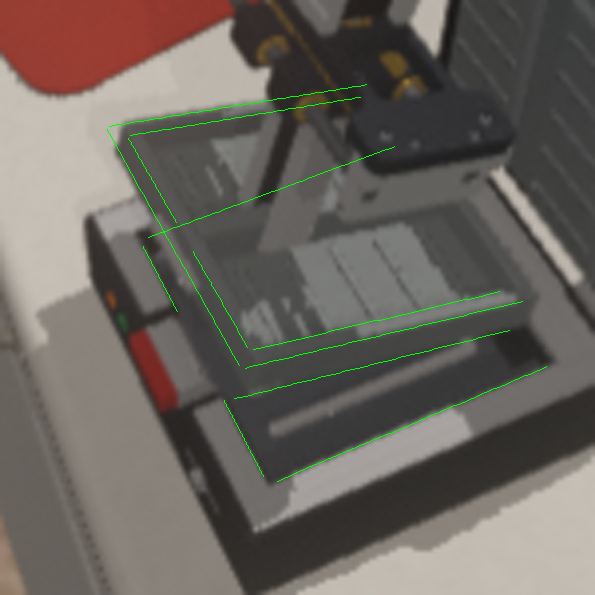

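```bash
cat > look4.py <<'E'
from look3 import *
def fitslip(p,s,W=4,freeyaw=False,phi0=-3,off=27.6):
    r=R.from_quat(s['orientation'])*R.from_euler('X',np.pi); tp=np.array(s['position'])
    def mk(a):
        rr=R.from_euler('Z',a[3]/100)*r*R.from_euler('Y',a[2],degrees=True); T=np.eye(4); T[:3,:3]=rr.as_matrix()
        piv=tp+r.apply([0,0,8]); T[:3,3]=piv+rr.apply([off,0,-7.9-8])+[a[0],a[1],0]; return T
    a=np.array([0,0,phi0,0.]); n=4 if freeyaw else 3
    for k in range(10):
        w=max(W*.75**k,1.8); T=mk(a); X=[];U=[];N=[]
        for e in SUB:
            u=proj(p,e@T[:3,:3].T+T[:3,3]); t=u[-1]-u[0]; t/=np.linalg.norm(t); nn=np.array([-t[1],t[0]]); o=np.arange(-w-2,w+2.01,.25)
            M=cv2.remap(p['avg'],(u[:,0,None]+o*nn[0]).astype(np.float32),(u[:,1,None]+o*nn[1]).astype(np.float32),1)
            d=np.linalg.norm(gaussian_filter1d(cv2.blur(np.log(M+8),(1,9)),3,axis=1,order=1),axis=2); d[:,abs(o)>w]=-1
            j=d.argmax(1); ok=(d.max(1)>.015)&(abs(o[j])<w-.1); X+=list(e[ok]);U+=list((u+o[j][:,None]*nn)[ok]);N+=[nn]*ok.sum()
        X,U,N=map(np.array,(X,U,N))
        def res(v):
            b=a.copy();b[:n]=v;T=mk(b);return ((proj(p,X@T[:3,:3].T+T[:3,3])-U)*N).sum(1)
        q=least_squares(res,a[:n],loss='soft_l1',f_scale=.4); a[:n]=q.x
    return a,mk(a),len(X),q.cost/len(X)
def report(p,s,T):
    B=pose(BS[0],BS[1],42,BS[2]); D=np.linalg.inv(B)@T; e=R.from_matrix(D[:3,:3]).as_euler('ZYX')
    print('rel bay',D[:3,3].round(2),'yaw',e[0].round(4),'pitch',np.degrees(e[1]).round(2),'roll',e[2].round(4))
E
python3 -c "
from look4 import *; 
p=grab('side',3); s=env.state(); pickle.dump((p,s),open('/tmp/l4.pkl','wb'))
best=None
for ph in(-8,-5,-2,0,2):
  for fy in(False,True):
    a,T,n,c=fitslip(p,s,4,fy,ph); print(ph,fy,a.round(2),n,round(c,4),end=' '); report(p,s,T)
    if not fy and (best is None or c/n<best[0]): best=(c/n,T)
T=best[1]
cv2.imwrite('pics/l3.png',draw(p,[(SUB,T)],proj(p,[T[:3,3]])[0]+[0,15],75,595).clip(0,255).astype(np.uint8))
"
```

```text
-8 False [-11.31   1.44  -0.07   0.  ] 280 0.0961 rel bay [-25.48   2.8   75.86] yaw 0.0073 pitch 14.93 roll -0.0018
-8 True [-7.41  0.84  0.29  0.59] 326 0.097 rel bay [-21.76   2.13  75.72] yaw 0.0133 pitch 15.29 roll -0.0018
-5 False [-7.38  0.88 -0.2   0.  ] 317 0.0867 rel bay [-21.54   2.03  75.91] yaw 0.0073 pitch 14.8 roll -0.0018
-5 True [-7.43  0.85  1.15  1.46] 329 0.0804 rel bay [-22.12   2.32  75.38] yaw 0.0219 pitch 16.15 roll -0.0018
-2 False [-7.34  0.86 -0.21  0.  ] 315 0.0837 rel bay [-21.5    2.02  75.91] yaw 0.0073 pitch 14.8 roll -0.0018
-2 True [-7.42  0.83  1.16  1.47] 328 0.0787 rel bay [-22.12   2.31  75.38] yaw 0.022 pitch 16.16 roll -0.0018
0 False [-7.38  0.88 -0.19  0.  ] 318 0.0871 rel bay [-21.53   2.03  75.91] yaw 0.0073 pitch 14.81 roll -0.0018
0 True [-7.42  0.84  1.16  1.47] 328 0.0788 rel bay [-22.12   2.32  75.38] yaw 0.022 pitch 16.16 roll -0.0018
2 False [-0.41  0.11 -0.04  0.  ] 276 0.061 rel bay [-14.67   0.91  75.85] yaw 0.0073 pitch 14.96 roll -0.0018
2 True [-0.84  0.08  0.87  1.1 ] 280 0.0589 rel bay [-15.47   1.13  75.49] yaw 0.0183 pitch 15.88 roll -0.0018
```

View pics/l3.png

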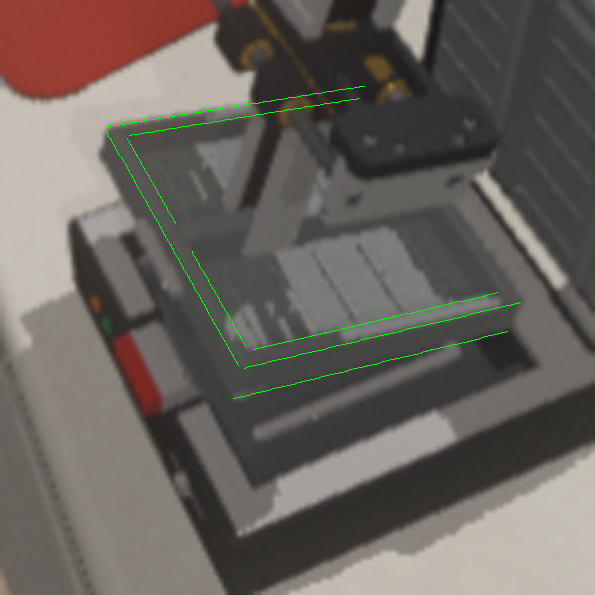

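The side overlay now lies exactly on the held plate: no slip, and the hand offset is confirmed. I'll correct the bay reference, go to pre-insert, then look again from there.

```bash
sed -i 's/^O=.*/O=np.array([493.9,-168.8,50.]); BY=.053; TY=.053; V=np.array([-27.6,0,7.9])/' tgt.py; python3 -c "
from tgt import *
now(); tgt(-14,32,15)"
```

```text
t 15.75 plate xc,yc,zc [-14.52   0.42  75.73] yaw 0.0063 pitch 15.0 roll -0.0018 F [-0.4  0.8 -2.3] Tq [ 0.02 -0.3   0.04] grip 59.99866783618927 0.122
shift/25 [0.473 0.014 1.684] turn/5deg [0.039 0.    0.07 ] toolaxes [[0.96, 0.06, -0.26], [0.06, -1.0, -0.02], [-0.26, 0.0, -0.97]]
```

```bash
python3 -m pendant '[0.12,0.01,0.42,0.04,0,0.07,0, 0.12,0,0.42,0,0,0,0, 0.12,0,0.42,0,0,0,0, 0.12,0,0.42,0,0,0,0, 0,0,0,0,0,0,0, 0,0,0,0,0,0,0, 0,0,0,0,0,0,0, 0,0,0,0,0,0,0]'
python3 -c "
from look4 import *; 
p=grab('side',3); s=env.state(); now()
best=None
for ph in(-2,0,2):
  for fy in(False,True):
    a,T,n,c=fitslip(p,s,2.5,fy,ph); print(ph,fy,a.round(2),n,round(c,4),end=' '); report(p,s,T)
    if not fy and (best is None or c/n<best[0]): best=(c/n,T)
T=best[1]
for W in(2,3):
  b=icp([p],[BAY[2]],62,(521.2,-167.6,.052),W=W,free=2,sign=[1]); print(b[0][:3].round(2),b[1])
cv2.imwrite('pics/l4.png',draw(p,[(SUB,T),(BAY[2:4],pose(BS[0],BS[1],62,BS[2]))],proj(p,[T[:3,3]])[0]+[0,15],75,595).clip(0,255).astype(np.uint8))
"
```

```text
clock: 16.55
position: [483.4, -169.2, 89.3]
orientation: [0.991, 0.026, -0.13, 0.003]
wrist_force: [-0.8, 0.6, -1.9]
gripper_width: 0.12
grip_force: 60.0
t 16.7 plate xc,yc,zc [-13.51   0.15  32.44] yaw 0.0 pitch 14.96 roll -0.0 F [ 0.  -0.2 -2.3] Tq [ 0.13 -0.28 -0.  ] grip 59.99887526035309 0.123
-2 False [-0.67  0.3   0.44  0.  ] 289 0.0674 rel bay [-14.11   0.7   32.37] yaw 0.001 pitch 15.4 roll -0.0
-2 True [-0.98  0.26  1.32  0.99] 288 0.0594 rel bay [-14.77   0.9   32.03] yaw 0.0109 pitch 16.28 roll -0.0
0 False [-0.64  0.27  0.43  0.  ] 288 0.0659 rel bay [-14.07   0.67  32.37] yaw 0.001 pitch 15.39 roll -0.0
0 True [-0.92  0.26  1.29  0.96] 287 0.0577 rel bay [-14.7    0.88  32.04] yaw 0.0107 pitch 16.24 roll -0.0
2 False [-0.64  0.3   0.45  0.  ] 287 0.0641 rel bay [-14.08   0.69  32.37] yaw 0.001 pitch 15.4 roll -0.0
2 True [-0.93  0.27  1.28  0.93] 287 0.0579 rel bay [-14.7    0.88  32.04] yaw 0.0103 pitch 16.24 roll -0.0Traceback (most recent call last):
  File "<string>", line 11, in <module>
    b=icp([p],[BAY[2]],62,(521.2,-167.6,.052),W=W,free=2,sign=[1]); print(b[0][:3].round(2),b[1])
  File "icp.py", line 34, in icp
    s=least_squares(res,a[:n]/sc[:n],loss='soft_l1',f_scale=.4); a[:n]=s.x*sc[:n]
    return func(*args, **kwargs)
    vector_fun = VectorFunction(
        fun_wrapped,
    ...<6 lines>...
        workers=workers
    )
    self._update_fun()
    ~~~~~~~~~~~~~~~~^^
    self.f = self.fun_wrapped(xp_copy(self.x))
             ~~~~~~~~~~~~~~~~^^^^^^^^^^^^^^^^^
    return np.atleast_1d(self.fun(x))
                         ~~~~~~~~^^^
    return self.f(x, *self.args, **self.kwargs)
           ~~~~~~^^^^^^^^^^^^^^^^^^^^^^^^^^^^^^
  File "icp.py", line 33, in res
    return np.concatenate(r)
           ~~~~~~~~~~~~~~^^^
ValueError: need at least one array to concatenate
```

```bash
python3 -c "
from tgt import *
tgt(-13,22,15)"; python3 -m pendant '[0.04,0,0.1,0,0,0,0, 0.04,0,0.1,0,0,0,0, 0.04,0,0.1,0,0,0,0, 0.02,0,0.06,0,0,0,0, 0,0,0,0,0,0,0, 0,0,0,0,0,0,0]'
python3 -c "
from tgt import *
now();tgt(-13,22,15)"
```

```text
shift/25 [0.128 0.006 0.397] turn/5deg [ 0.    -0.009  0.   ] toolaxes [[0.96, 0.05, -0.26], [0.05, -1.0, -0.01], [-0.26, 0.0, -0.97]]
clock: 17.3
position: [484.0, -169.1, 79.2]
orientation: [0.991, 0.026, -0.131, 0.003]
wrist_force: [1.1, 0.7, -2.7]
gripper_width: 0.124
grip_force: 60.0
t 17.3 plate xc,yc,zc [-12.9    0.19  22.34] yaw -0.0 pitch 15.02 roll 0.0003 F [ 1.1  0.7 -2.7] Tq [ 0.27 -0.31  0.04] grip 59.998571276664734 0.124
shift/25 [-0.001  0.008  0.015] turn/5deg [-0.003  0.004 -0.   ] toolaxes [[0.96, 0.05, -0.26], [0.05, -1.0, -0.01], [-0.26, -0.0, -0.97]]
```

```bash
python3 -m pendant '[0.1,0,-0.026,0,0,0,0, 0.1,0,-0.026,0,0,0,0, 0.1,0,-0.026,0,0,0,0, 0,0,0,0,0,0,0, 0,0,0,0,0,0,0]'
python3 -c "
from tgt import *
now();tgt(-2.5,21.5,15)"
```

```text
clock: 17.8
position: [492.5, -168.8, 79.3]
orientation: [0.991, 0.026, -0.13, 0.004]
wrist_force: [-0.5, 0.4, -3.0]
gripper_width: 0.123
grip_force: 60.0
t 17.8 plate xc,yc,zc [-4.41  0.06 22.46] yaw 0.0002 pitch 14.94 roll -0.0001 F [-0.5  0.4 -3. ] Tq [ 0.27 -0.47 -0.01] grip 60.001866817474365 0.123
shift/25 [0.084 0.003 0.016] turn/5deg [ 0.002 -0.012  0.002] toolaxes [[0.96, 0.05, -0.26], [0.05, -1.0, -0.01], [-0.26, 0.0, -0.97]]
```

```bash
python3 -m pendant '[0.06,0,0.02,0,0,0,0, 0.05,0,0,0,0,0,0, 0,0,0,0,0,0,0, 0,0,0,0,0,0,0]'
python3 -c "
from tgt import *
now();tgt(-1.5,14,10)"
```

```text
clock: 18.2
position: [494.3, -168.6, 78.0]
orientation: [0.991, 0.026, -0.131, 0.003]
wrist_force: [-0.0, 1.5, -1.8]
gripper_width: 0.125
grip_force: 60.0
t 18.2 plate xc,yc,zc [-2.53  0.21 21.17] yaw 0.0 pitch 15.01 roll 0.0002 F [-0.   1.5 -1.8] Tq [ 0.39 -0.21 -0.05] grip 59.99881982803345 0.125
shift/25 [0.091 0.009 0.364] turn/5deg [-0.002  1.001  0.   ] toolaxes [[0.96, 0.05, -0.26], [0.05, -1.0, -0.01], [-0.26, -0.0, -0.97]]
```

```bash
python3 -m pendant '[0.02,-0.02,0.08,0,0.22,0,0, 0.03,0,0.09,0,0.26,0,0, 0.02,0,0.09,0,0.26,0,0, 0.01,0,0.09,0,0.26,0,0, 0,0,0,0,0,0,0, 0,0,0,0,0,0,0]'
python3 -c "
from tgt import *
now();tgt(-2,14.6,10);tgt(-1.2,8,5)"
```

```text
clock: 18.8
position: [494.4, -168.5, 69.3]
orientation: [0.996, 0.026, -0.087, 0.002]
wrist_force: [0.2, 0.1, -2.4]
gripper_width: 0.121
grip_force: 60.0
t 18.8 plate xc,yc,zc [-1.31  0.29 14.63] yaw -0.0003 pitch 10.01 roll -0.0003 F [ 0.2  0.1 -2.4] Tq [ 0.13 -0.12 -0.05] grip 59.99837636947632 0.121
shift/25 [-0.027  0.012  0.006] turn/5deg [ 0.003  0.003 -0.003] toolaxes [[0.98, 0.05, -0.17], [0.05, -1.0, -0.01], [-0.17, 0.0, -0.98]]
shift/25 [0.027 0.011 0.358] turn/5deg [ 0.003  1.003 -0.003] toolaxes [[0.98, 0.05, -0.17], [0.05, -1.0, -0.01], [-0.17, 0.0, -0.98]]
```

Free of contact, with the tabs under the lip. I'll keep swinging it down.

```bash
python3 -m pendant '[0,0,0.09,0,0.25,0,0, 0.01,0,0.09,0,0.25,0,0, 0.01,0,0.09,0,0.25,0,0, 0,0,0.09,0,0.25,0,0, 0,0,0,0,0,0,0, 0,0,0,0,0,0,0]'
python3 -c "
from tgt import *
now();tgt(-.8,5,3)"
```

```text
clock: 19.4
position: [495.5, -168.4, 60.6]
orientation: [0.999, 0.027, -0.042, 0.002]
wrist_force: [3.0, 0.7, -0.2]
gripper_width: 0.121
grip_force: 60.0
t 19.4 plate xc,yc,zc [0.87 0.29 8.34] yaw 0.0003 pitch 4.84 roll -0.0008 F [ 3.   0.7 -0.2] Tq [ 0.15 -0.77 -0.02] grip 59.99932050704956 0.121
shift/25 [-0.065  0.011  0.175] turn/5deg [0.009 0.369 0.004] toolaxes [[1.0, 0.05, -0.08], [0.05, -1.0, -0.01], [-0.08, 0.0, -1.0]]
```

```bash
python3 -m pendant '[-0.03,0,0.09,0,0.2,0,0, 0,0,0.09,0,0.2,0,0, 0,0,0,0,0,0,0, 0,0,0,0,0,0,0]'
python3 -c "
from tgt import *
now();tgt(0,1.5,1)"
```

```text
clock: 19.8
position: [496.1, -168.4, 56.9]
orientation: [0.999, 0.027, -0.023, 0.001]
wrist_force: [5.0, 1.1, 2.5]
gripper_width: 0.127
grip_force: 60.0
t 19.8 plate xc,yc,zc [1.82 0.27 5.61] yaw 0.0007 pitch 2.67 roll -0.0013 F [5.  1.1 2.5] Tq [ 0.34 -0.89 -0.01] grip 60.001362562179565 0.127
shift/25 [-0.074  0.011  0.2  ] turn/5deg [0.015 0.334 0.009] toolaxes [[1.0, 0.05, -0.05], [0.05, -1.0, -0.0], [-0.05, 0.0, -1.0]]
```

```bash
python3 -m pendant '[-0.02,0,0.09,0,0.17,0,0, 0,0,0.09,0,0.17,0,0, 0,0,0,0,0,0,0]'
python3 -c "
from tgt import *
now()"
```

```text
clock: 20.1
position: [496.2, -168.4, 52.3]
orientation: [1.0, 0.027, -0.007, 0.001]
wrist_force: [7.2, 1.2, -1.1]
gripper_width: 0.123
grip_force: 60.0
t 20.1 plate xc,yc,zc [2.17 0.25 1.85] yaw 0.0008 pitch 0.85 roll -0.0015 F [ 7.2  1.2 -1.1] Tq [ 0.43 -1.6   0.02] grip 59.999794363975525 0.123
```

```bash
python3 -m pendant '[0,0,0.05,0,0.1,0,0, 0,0,0.04,0,0.07,0,0, 0,0,0,0,0,0,0, 0,0,0,0,0,0,0]'
python3 -c "
from tgt import *
now()"
```

```text
clock: 20.5
position: [494.1, -168.5, 49.8]
orientation: [1.0, 0.027, -0.002, 0.001]
wrist_force: [5.1, 1.2, 5.5]
gripper_width: 0.122
grip_force: 60.0
t 20.5 plate xc,yc,zc [ 0.15  0.28 -0.28] yaw 0.0004 pitch 0.23 roll -0.001 F [5.1 1.2 5.5] Tq [ 0.38 -1.28 -0.  ] grip 60.002920031547546 0.122
```

```bash
python3 -m pendant '[0,0,0,0,0,0,0.4, 0,0,0,0,0,0,0.4, 0,0,0,0,0,0,0.4, 0,0,0,0,0,0,0.4]'
python3 -m pendant '[0,0,-0.5,0,0,0,0.4, 0,0,-1,0,0,0,0.4, -0.3,0,-1,0,0,0,0, -0.5,0,-0.5,0,0,0,0, -0.5,0,0,0,0,0,0, -0.5,0,0,0,0,0,0, 0,0,0,0,0,0,0]'
python3 -c "
from look4 import *
p=grab('side',3); now(); C=cloud(p); pickle.dump(p,open('/tmp/p5.pkl','wb'))
T=pose(*(BS[0],BS[1],42,BS[2]))
cv2.imwrite('pics/l5.png',draw(p,[([PL[2],PL[9],PL[0]],T)],proj(p,[T[:3,3]])[0]+[-5,10],60,595).clip(0,255).astype(np.uint8))
"
```

```text
clock: 20.9
position: [490.5, -168.4, 48.6]
orientation: [1.0, 0.026, -0.005, -0.0]
wrist_force: [-0.0, -0.2, -0.3]
gripper_width: 0.394
grip_force: 0.0
clock: 21.6
position: [444.4, -170.7, 123.9]
orientation: [1.0, 0.026, -0.006, -0.0]
wrist_force: [0.0, -0.3, 0.1]
gripper_width: 0.017
grip_force: 0.0
t 21.75 plate xc,yc,zc [-46.47   0.7   73.66] yaw -0.0 pitch 0.47 roll 0.0004 F [ 0.6 -0.1  0. ] Tq [ 0.04 -0.06 -0.01] grip 0.0 0.006
```

View pics/l5.png

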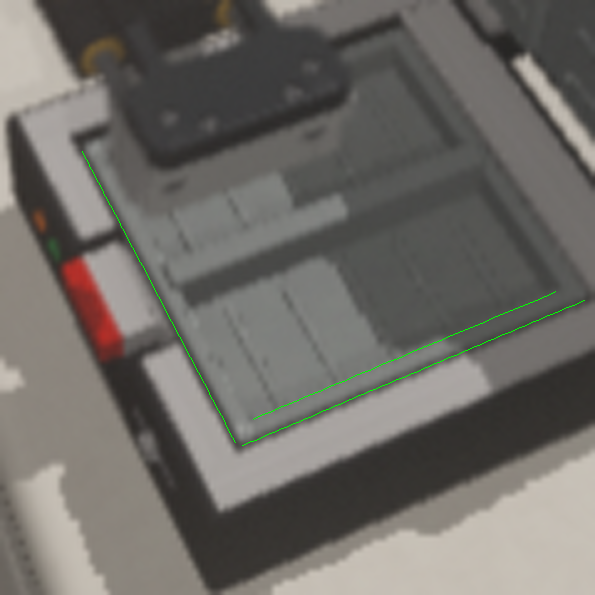

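```bash
python3 -c "
from go import *
delta((461,-171,70),tool(.053))"
```

```text
shift/25 [0.555 0.047 2.151] turn/5deg [-0.004  0.093 -0.   ] toolaxes [[1.0, 0.05, -0.01], [0.05, -1.0, -0.0], [-0.01, -0.0, -1.0]]
```

```bash
python3 -m pendant '[0.5,0.04,0.5,0,0.1,0,0, 0.05,0,0.7,0,0,0,0, 0,0,0.6,0,0,0,0, 0,0,0.3,0,0,0,0, 0,0,0,0,0,0,0, 0,0,0,0,0,0,0]'
python3 -m pendant '[0,0,0.1,0,0,0,0, 0,0,0.05,0,0,0,0, 0,0,0,0,0,0,0]'
```

```text
clock: 22.35
position: [461.4, -170.9, 71.8]
orientation: [1.0, 0.027, 0.001, -0.0]
wrist_force: [-0.2, 0.4, 0.4]
gripper_width: 0.003
grip_force: 0.0
clock: 22.65
position: [461.2, -170.9, 68.2]
orientation: [1.0, 0.026, 0.001, 0.0]
wrist_force: [-0.1, -0.2, -0.7]
gripper_width: 0.004
grip_force: 0.0
```

```bash
python3 -m pendant '[0,0,0.05,0,0,0,0, 0,0,0.05,0,0,0,0, 0,0,0,0,0,0,0]'
python3 -m pendant '[0,0,0.04,0,0,0,0, 0,0,0,0,0,0,0]'
python3 -m pendant '[0,0,0.04,0,0,0,0, 0,0,0,0,0,0,0]'
```

```text
clock: 22.95
position: [461.3, -171.0, 66.3]
orientation: [1.0, 0.026, 0.001, 0.0]
wrist_force: [-1.3, 0.5, 8.6]
gripper_width: 0.005
grip_force: 4.1
clock: 23.15
position: [461.3, -171.0, 66.2]
orientation: [1.0, 0.026, 0.001, 0.0]
wrist_force: [-3.0, 1.6, 17.7]
gripper_width: 0.007
grip_force: 9.1
clock: 23.35
position: [461.4, -171.1, 66.1]
orientation: [1.0, 0.026, 0.001, 0.0]
wrist_force: [-4.9, 2.0, 28.6]
gripper_width: 0.007
grip_force: 14.1
```

The plate is rigid at 66 mm, which is exactly the seated height of the ridge, so the catch has snapped. I'll retreat and verify.

```bash
python3 -m pendant '[0,0,-0.2,0,0,0,0, 0,0,-0.8,0,0,0,0, -0.1,0,-1,0,0,0,0, 0,-1,-1,0,0,0,0, 0,-1,-1,0,0,0,0, 0,-1,-0.5,0,0,0,0, 0,-1,0,0,0,0,0, 0,-1,0,0,0,0,0]'
python3 -m pendant '[0,-1,0,0,0,0,0, 0,-1,0,0,0,0,0, 0,-1,0,0,0,0,0, 0,0,0,0,0,0,0, 0,0,0,0,0,0,0]'
python3 -c "
from look4 import *
p=grab('side',3); C=cloud(p); T=pose(BS[0],BS[1],42,BS[2])
for x in(-60,-40,0,40,60):
  print(x,[np.median(C[v-1:v+2,u-1:u+2,2]).round(1) for u,v in proj(p,np.array([[x,0,24],[x,-71,20],[x,71,20],[x,-90,20]])@T[:3,:3].T+T[:3,3]).round().astype(int)])
for s in((521.2,-167.6,.052),(519,-166,.05)):
  print(icp([p],PL,42,s,W=3)[0].round(3), icp([p],PL,42,(*s,42,0,0),W=2,free=5)[0].round(3))
cv2.imwrite('pics/l6.png',draw(p,[],proj(p,[T[:3,3]])[0]+[-10,5],60,595).clip(0,255).astype(np.uint8))
"
```

```text
clock: 24.15
position: [452.1, -45.3, 176.6]
orientation: [1.0, 0.026, 0.001, 0.0]
wrist_force: [-0.0, -0.1, 0.2]
gripper_width: 0.002
grip_force: 0.0
clock: 24.65
position: [447.8, 28.5, 176.0]
orientation: [1.0, 0.027, 0.0, 0.0]
wrist_force: [0.3, 0.5, 0.6]
gripper_width: 0.007
grip_force: 0.0
-60 [np.float64(67.0), np.float64(62.3), np.float64(63.5), np.float64(63.4)]
-40 [np.float64(67.9), np.float64(62.6), np.float64(64.1), np.float64(63.0)]
0 [np.float64(67.4), np.float64(62.7), np.float64(63.3), np.float64(63.2)]
40 [np.float64(68.4), np.float64(62.8), np.float64(63.2), np.float64(63.6)]
60 [np.float64(68.9), np.float64(61.3), np.float64(63.4), np.float64(63.4)]
[ 5.22685e+02 -1.67124e+02  5.40000e-02  4.20000e+01  0.00000e+00
  0.00000e+00] [ 5.16203e+02 -1.77875e+02  5.10000e-02  5.80520e+01 -8.00000e-03
  0.00000e+00]
[ 5.22707e+02 -1.67033e+02  5.10000e-02  4.20000e+01  0.00000e+00
  0.00000e+00] [ 4.98959e+02 -2.03321e+02  5.20000e-02  9.90090e+01 -7.00000e-03
  0.00000e+00]
```

View pics/l6.png

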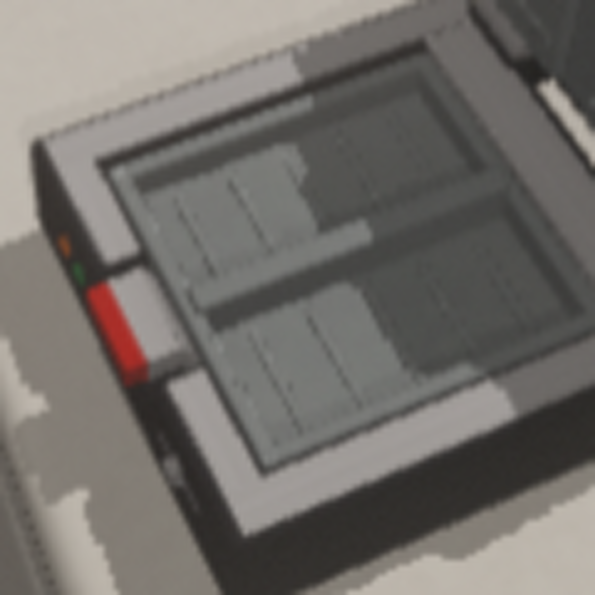

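The picture shows the plate square and flush in the bay, with the catch at (140,320) over its front edge. Rim and deck are level within 1 mm, so I'm handing in.

```bash
python3 -c "
from rig import env
print(env.sign_off())"
```

```text
the job is handed in; nothing more can be done
None
```

I put the plate in the toaster's bay with its rear tabs under the lip and handed the job in; no verdict came back. It lies flush with the deck within about 1 mm and stopped rigidly on its ledges under a press of about 29 N, which says the catch is home over the tongue. The gripper is clear, and the arm never went near the mug, honey jar or tuna tin.

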